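Flip the biscuit tub's lid open

TASK

Open the white biscuit tub with the yellow lid by pushing the lid up and over, say with a fingertip under its upturned front lip, until it tips past upright and rests leaning back, staying open by itself. Push gently: do not pinch or fling the lid, and do not lift, tip or drag the tub. Leave the blue-lidded tub shut and the other things where they stand.

Things in the scene. Friction and masses are not known exactly. Their poses are not given: they have to be found in the camera images.
- tub_yellow: White open-topped tub of biscuits with a yellow hinged lid, about 2.2 kg, standing loose on the bench. 150 mm deep (its x), 170 mm wide (its y), 90 mm high; walls 4 mm. Origin: centre of its underside. x points from its front (lip side, roughly facing the robot) to its back (hinge side), z up. In front of the tub, below the lip, is free space.
- yellow_hinge (a point): Middle of the yellow lid's hinge line at the tub's back: x 81, y 0, z 91.5 mm in the tub's frame; the line runs along the tub's y. Axes as the tub's. The shut lid is a slab 8 mm thick, 174 mm wide, underside level with the hinge (91.5 mm over the bench), running 160 mm forward to x = -79 mm.
- yellow_lip (a point): Middle of the free edge (upper side) of the yellow lid's lip; moves with the lid, 187 mm from the hinge line. The lip is 100 mm wide, 6 mm thick; with the lid shut it slopes forward and up at 45 degrees from the lid's front edge for 35 mm, to x = -104 mm in the tub's frame, 121 mm over the bench. Shut, its axes are the tub's.
- lid_yellow (a joint): Angle of the yellow lid in rad: 0 shut, 1.57 upright, 1.95 (112 degrees) against its stop, leaning back. Hinge free with slight damping; the lid weighs about 0.25 kg (1 to 2 N at the lip lifts it), must not be pressed or pinched with over about 20 N, falls shut if let go before about 1.5 and falls back to the stop by itself once past upright.
- tub_blue: The same tub with a blue lid, which stays shut. Origin: centre of its underside; x axis from lip side to hinge side.
- lid_blue (a joint): Angle of the blue lid in rad, 0 shut.
- cup: Bystander: open aluminium cup, 76 mm across, 80 mm high. Origin: centre of its underside.
- jar: Bystander: amber glass jar with red cap, 60 mm across, 100 mm high. Origin: centre of its underside.
- cutter: Bystander: copper ring biscuit cutter, 54 mm across, 30 mm high. Origin: centre of its underside.

How it is judged (in metres and radians):
At the end, for the whole second after the job is handed in: The yellow lid rests open beyond 1.8 rad, still; its tub stands flat within 40 mm of where it was; the blue lid is shut (under 0.05 rad); the blue tub, cup, jar and cutter are within 30 mm of where they were, upright (value of joint lid_yellow above 1.8 rad and velocity of joint lid_yellow between -0.1 and 0.1 rad/s and value of joint lid_blue below 0.05 rad and distance of tub_yellow from where it was at the start of the episode below 0.04 m and angle between tub_yellow's own z axis and vertical below 0.05 rad and linear speed of tub_yellow below 0.02 m/s and distance of each of tub_blue, cup, jar, cutter from where it was at the start of the episode below 0.03 m and angle between each of cup, jar, cutter's own z axis and vertical below 0.1 rad); the robot touches nothing.
It fails at once if the yellow-lidded tub is lifted (10 mm), tipped (0.12 rad) or dragged (40 mm) (distance of tub_yellow from where it was at the start of the episode above 0.04 m or height (world z) of tub_yellow above 0.01 m or angle between tub_yellow's own z axis and vertical above 0.12 rad).
It fails at once if the lid or its tub is pinched or pressed hard (over 25 N from the fingers) (contact force between the fingers and lid_yellow above 25 N or contact force between the fingers and tub_yellow above 25 N).
It fails at once if the lid is flung (faster than 5 rad/s) (velocity of joint lid_yellow above 5 rad/s or velocity of joint lid_yellow below -5 rad/s).
It fails at once if the blue lid is opened (over 0.15 rad) or its tub moved more than 30 mm (value of joint lid_blue above 0.15 rad or distance of tub_blue from where it was at the start of the episode above 0.03 m).
It fails at once if the cup, jar or cutter is moved more than 30 mm, lifted or knocked over (distance of any of cup, jar, cutter from where it was at the start of the episode above 0.03 m or angle between any of cup, jar, cutter's own z axis and vertical above 0.4 rad).
It also fails if it takes over 48 s, if anything falls off the work surface, if the arm or the gripper's body presses on something with over 40 N, if the wrist force passes 120 N, or if a joint passes its speed limit or range.

ROBOT

A 6-joint arm with a two-finger parallel gripper is mounted at the origin on the work surface. World frame = base frame: x ahead of the robot, y to its left, z up, the work surface at z = 0. Lengths are in mm, angles in rad, forces in N, time in s.
With the tool pointing down it reaches from about 350 to 775 mm from the base axis. Payload 7.3 kg.
Tool frame: the origin (TCP) lies at the centre of the arm's flange, where the gripper is bolted on; the fingertips stand 178 mm ahead of it and the grasp point (between the pads) lies 159 mm ahead of it; z points along the fingers, y is the direction in which the jaws open and shut (so a half turn about z gives the same grasp; the last joint's range is limited). The gripper opens to 92 mm and grips with 3 to 60 N. Pads are 19 mm wide; open, the fingers measure 130 mm over their backs; the gripper's body (75 mm by 190 mm) begins 47 mm behind the grasp point.
Start: joints at [-1.415, 0.342, 1.524, -0, 1.275, -0.146], TCP at [156.07, -501.268, 404.741] pointing down, gripper open.
Joint ranges: [-2.53, 2.53], [-0.77, 2.02], [0.04, 2.7], [-1, 4.14], [0.28, 2.66], [-3.11, 3.11]. Speed limits (rad/s): [2.57, 2.57, 3.14, 3.14, 3.14, 3.14].

INTERFACE

Orientations are given as [roll, pitch, yaw] about the fixed x, y, z axes, in that order (R = Rz(yaw) Ry(pitch) Rx(roll)).
In Python, from plant import status, viewer, ticket gives the robot as it stands.
- The arm moves only by the tool play_rows, never from a script. Its argument "commands" is a list of rows, each an object with "offset": the shift along the tool's x, y, z in m, a list of three; "twist": the turn about the tool's z in degrees. A call has 1 to 5 rows; each row shifts and turns the commanded pose from where the row before left it, along the tool's axes as they then stand; what a row does not reach is not made up. A row lasts 1/10 s, in which the tool goes at most 50 mm and 8.59 degrees, less where a joint would pass 70% of its speed; a pose out of reach is approached as far as the arm can. A call with a gripper value outside its range is refused whole. "jaw" is the closure in counts, from 0 (fully open) to 255 (shut), set as the call begins (left out, the last holds). The fingers move at their own pace and stop on an object; the grip force is fixed at half the most. Time passes only in rows, so rows that do not move let the fingers close. It gives the time, the measured TCP pose, the force and the opening at its end, in the units of the state.
- status.get_obs(): the state, without advancing time (a new reading comes with each control period).
- viewer.capture(name): name is "side" or "top" or "wrist"; returns the picture (480x640x3 uint8, red, green, blue); there is no depth.
- viewer.camera_params(name): a dict with "fov_y" (degrees; the focal length in pixels is half the picture's height over the tangent of half this angle, whatever the lens; pixels are square), "cx", "cy" (the principal point, pixels), "rvec" (rotation vector, rad) and "tvec" (3), from world to camera coordinates, as OpenCV has them; the wrist camera has in their place "T_tool_cam" (4x4, takes a point from camera to tool coordinates, whose origin is the TCP and whose axes are the flange's). Camera axes: x right, y down, z forward; pixel columns grow to the right and rows downward; lengths in mm; the calibration is good to about 2 mm. The wrist camera is an equidistant fisheye: a pixel r from the principal point sees the ray r / f radians off the axis. A picture is of the moment at which its call begins: read the wrist's pose just before it. camera_params takes no time and is no camera call.
- ticket.close_job(): hands the job in, once; it reports no verdict.
The state is a dict: "time": time; "joint_positions": joint angles; "dq": joint speeds; "tau": joint torques, N m; "tool_pos": TCP position; "tcp_rot": TCP orientation; "contact_force": force on the tool from outside, world axes, zero at the start; "moment": the same for the moment, N m; "grip_width": finger opening in mm.
Only numpy, scipy, OpenCV 4.12 (cv2) and the standard library are available. Lean on these libraries where they do the work, as an engineer would, in place of code of your own. Each camera call takes 0.05 s, during which the arm holds its last target.

## Working session

There is one attempt and no reset: what is moved stays moved. The work goes in short steps, Python scripts to look and compute and a tool call to move; the robot and the scene stay as the last step left them, time stands still between calls to the robot, and variables do not carry over. Pictures are saved under pics/ and viewed, and the job is handed in when it is done.

Besides the shell and the picture viewer there is one more tool, called as name([rows], argument=value, ...), one row to a line, values as JSON. play_rows: Moves the arm, as the interface text tells. Its arguments: {"type":"object","properties":{"commands":{"type":"array"},"jaw":{"type":"number"}},"required":["commands"]}

```bash
mkdir -p pics; ls; python3 - <<'E'
from plant import status, viewer
import cv2,json
o=status.get_obs(); print(o)
for n in("top","side"):
    cv2.imwrite(f"pics/{n}0.png",viewer.capture(n)[:,:,::-1]); print(n,viewer.camera_params(n))
print(viewer.camera_params("wrist"))
E
```

```text
pics
{'time': 0.0, 'joint_positions': array([-1.41498848e+00,  3.42711406e-01,  1.52505094e+00,  5.14302135e-06,
        1.27538635e+00, -1.46020838e-01]), 'dq': array([-0.00070137, -0.00083329, -0.00061429,  0.00124428,  0.00015627,
       -0.00053943]), 'tau': array([ 2.56048981e-03, -4.31234980e+01, -2.44224536e+01,  7.19659659e-02,
        5.58728515e-02, -1.49826355e-04]), 'tool_pos': array([ 156.05368003, -501.11824867,  404.03878122]), 'tcp_rot': array([-3.14005389e+00, -2.31273380e-04,  3.01827006e-01]), 'contact_force': array([-0.4428673 , -0.13000502,  0.76438797]), 'moment': array([-0.02612654,  0.00312531, -0.01632383]), 'grip_width': 91.59703182579543}
top {'fov_y': 53.39643056659414, 'cx': 318.47853968158716, 'cy': 235.66863922792123, 'rvec': array([ 2.13300609, -2.12786068,  0.1927214 ]), 'tvec': array([   7.91308841,  596.22065558, 1145.42803902])}
side {'fov_y': 48.07572701752493, 'cx': 319.47589092351654, 'cy': 234.7084254679874, 'rvec': array([ 0.13786771, -2.82679429,  1.24814268]), 'tvec': array([ 571.9011799 ,  109.29567074, 1187.24844432])}
{'fov_y': 65.70646984690485, 'cx': 320.8650892327177, 'cy': 247.68079084999616, 'T_tool_cam': array([[ 5.84680634e-04, -9.65707824e-01, -2.59630617e-01,
         6.90046831e+01],
       [ 9.99999798e-01,  6.29584994e-04, -8.97992659e-05,
        -1.28359762e+00],
       [ 2.50179394e-04, -2.59630512e-01,  9.65707997e-01,
         2.06177286e+01],
       [ 0.00000000e+00,  0.00000000e+00,  0.00000000e+00,
         1.00000000e+00]])}
```

View pics/top0.png

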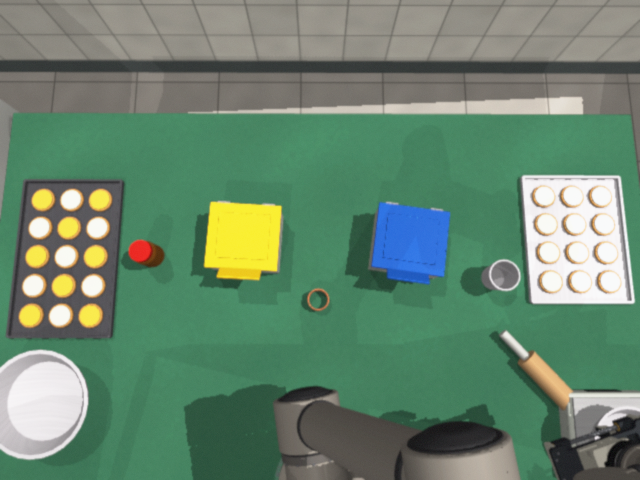

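View pics/side0.png

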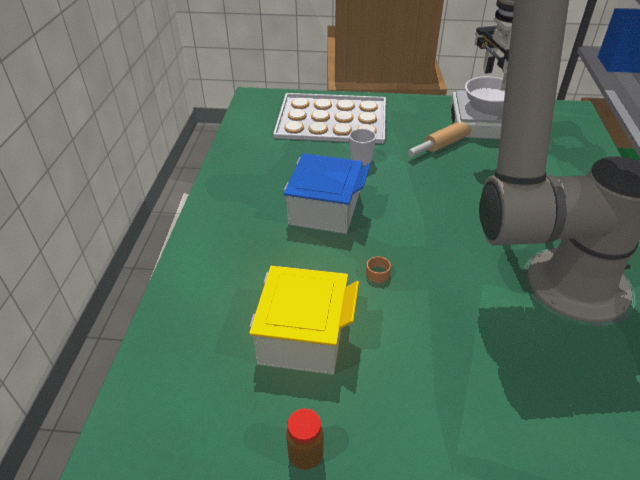

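The top view shows the yellow lid centred near (244,237), lip toward the robot at (239,274). The jar is at (143,253), the cutter at (318,300) and the blue lid at (412,240). Next I measure the tub's pose and look at the fingers.

```bash
cat > h.py <<'E'
import numpy as np,cv2
from plant import status,viewer
def K(p):
    f=240/np.tan(np.radians(p['fov_y'])/2); return np.array([[f,0,p['cx']],[0,f,p['cy']],[0,0,1.]])
def ray(n,uv):
    p=viewer.camera_params(n);R,_=cv2.Rodrigues(p['rvec']);c=-R.T@p['tvec']
    d=(R.T@np.linalg.inv(K(p))@np.c_[np.atleast_2d(uv),np.ones(len(np.atleast_2d(uv)))].T).T
    return c,d
def onz(n,uv,z):
    c,d=ray(n,uv);return c+d*((z-c[2])/d[:,2])[:,None]
def yellow(im,roi):
    h=cv2.cvtColor(im,cv2.COLOR_RGB2HSV);m=cv2.inRange(h,(22,150,120),(35,255,255))
    k=np.zeros_like(m);x0,y0,x1,y1=roi;k[y0:y1,x0:x1]=m[y0:y1,x0:x1];return k
E
python3 - <<'E'
from h import *
for n,roi in(("top",(190,180,300,300)),("side",(230,250,370,350))):
    im=cv2.imread(f"pics/{n}0.png")[:,:,::-1].copy()
    m=yellow(im,roi)
    c=max(cv2.findContours(m,0,2)[0],key=cv2.contourArea)
    a=cv2.approxPolyDP(c,3,True)[:,0,:]; print(n,a.tolist())
    print(np.c_[onz(n,a,99.5)[:,:2],onz(n,a,121)[:,:2]].round(0))
    v=im[roi[1]:roi[3],roi[0]:roi[2]]
    cv2.imwrite(f"pics/{n}_crop.png",cv2.resize(v,None,fx=5,fy=5,interpolation=0)[:,:,::-1])
im=viewer.capture("wrist"); cv2.imwrite("pics/w0.png",im[:,:,::-1])
print(onz("top",[[143,252]],100),onz("top",[[318,300]],15))
E
```

```text
top [[211, 202], [204, 266], [218, 267], [217, 277], [258, 279], [261, 270], [276, 270], [281, 207]]
[[671. 272. 665. 267.]
 [514. 282. 511. 277.]
 [511. 249. 509. 244.]
 [488. 250. 486. 246.]
 [483. 153. 481. 150.]
 [504. 146. 502. 144.]
 [505. 110. 502. 109.]
 [659. 101. 653.  99.]]
side [[270, 266], [249, 333], [335, 345], [338, 329], [353, 321], [358, 281], [346, 286], [344, 273]]
[[665. 103. 660. 124.]
 [674. 274. 669. 290.]
 [517. 285. 516. 301.]
 [515. 250. 514. 266.]
 [489. 229. 489. 246.]
 [484. 128. 484. 148.]
 [507. 144. 506. 163.]
 [513. 109. 513. 129.]]
[[546.92232891 429.29458624 100.        ]] [[437.59067443  10.09272871  15.        ]]
```

View pics/w0.png

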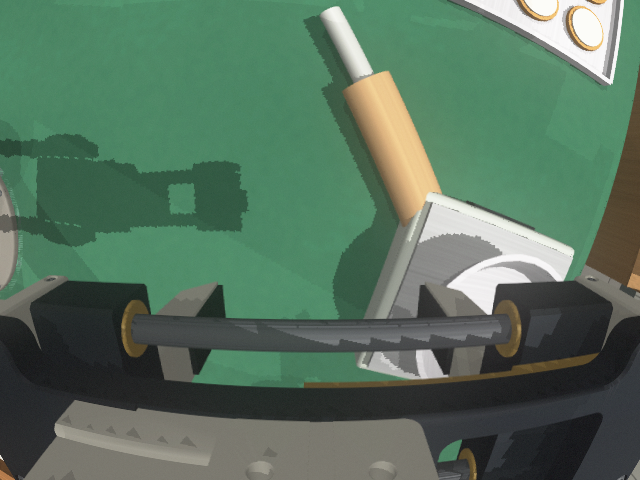

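View pics/top_crop.png

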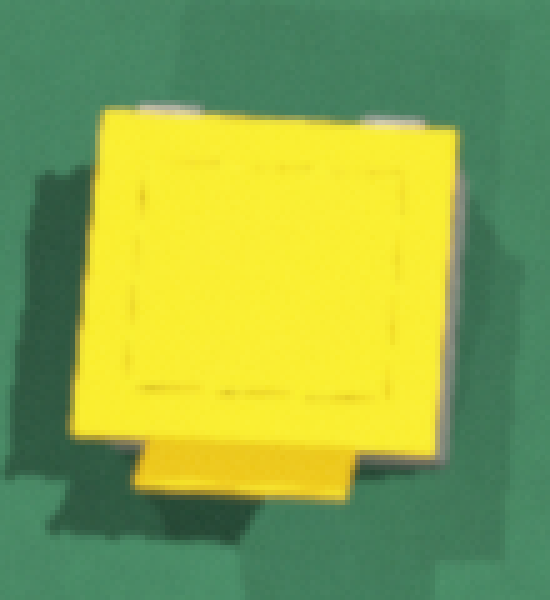

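Lid pose agrees across both views: hinge middle ≈ (666,187), lip edge middle ≈ (484,198), yaw ≈ -0.06, and sizes are within 2–3 mm of those given. The tool can only point down, so I'll use a closed vertical finger pair, pressing lightly on the lip edge and following its arc. First I twist and shut the jaws.

play_rows([
  {"offset":[0,0,0],"twist":6.9},
  {"offset":[0,0,0],"twist":6.9},
  {"offset":[0,0,0],"twist":6.9},
  {"offset":[0,0,0],"twist":0},
], jaw=255)

```text
time: 0.55
tool_pos: [156.1, -501.2, 404.5]
tcp_rot: [-3.141, 0.0, -0.061]
contact_force: [-0.3, 0.0, -0.3]
grip_width: 64.6
```

play_rows([
  {"offset":[0.0242,-0.0366,0],"twist":0},
  {"offset":[0.0242,-0.0366,0],"twist":0},
  {"offset":[0.0242,-0.0366,0],"twist":0},
  {"offset":[0.0242,-0.0366,0],"twist":0},
  {"offset":[0.0242,-0.0366,0],"twist":0},
])

```text
time: 1.05
tool_pos: [288.4, -324.2, 404.7]
tcp_rot: [3.142, -0.0, -0.056]
contact_force: [0.4, -0.8, -0.1]
grip_width: 24.8
```

play_rows([
  {"offset":[0.0242,-0.0366,0],"twist":0},
  {"offset":[0.0242,-0.0366,0],"twist":0},
  {"offset":[0.0242,-0.0366,0],"twist":0},
  {"offset":[0.0242,-0.0366,0],"twist":0},
  {"offset":[0.0242,-0.0366,0],"twist":0},
])

```text
time: 1.55
tool_pos: [420.1, -148.6, 404.8]
tcp_rot: [3.141, -0.0, -0.056]
contact_force: [0.8, -0.0, 0.3]
grip_width: 0.6
```

play_rows([
  {"offset":[0.001,-0.044,0],"twist":0},
  {"offset":[0.001,-0.044,0],"twist":0},
  {"offset":[0.001,-0.044,0],"twist":0},
  {"offset":[0.001,-0.044,0],"twist":0},
])

```text
time: 1.95
tool_pos: [433.6, 26.9, 404.7]
tcp_rot: [3.142, -0.0, -0.056]
contact_force: [0.7, -0.2, 0.1]
grip_width: 0.6
```

play_rows([
  {"offset":[0.001,-0.044,0],"twist":0},
  {"offset":[0.001,-0.044,0],"twist":0},
  {"offset":[0.001,-0.044,0],"twist":0},
  {"offset":[0.001,-0.044,0],"twist":0},
  {"offset":[0,0,0],"twist":0},
])

```text
time: 2.45
tool_pos: [448.0, 204.8, 404.4]
tcp_rot: [-3.14, 0.0, -0.051]
contact_force: [0.2, -1.4, -0.3]
grip_width: 0.5
```

```bash
python3 - <<'E'
from h import *
for n in("wrist","side"):
    cv2.imwrite(f"pics/{n}1.png",viewer.capture(n)[:,:,::-1])
E
```

```text
(no output)
```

View pics/wrist1.png

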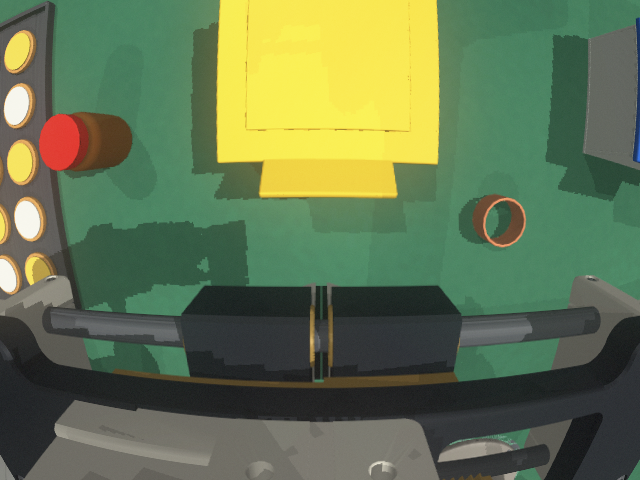

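View pics/side1.png

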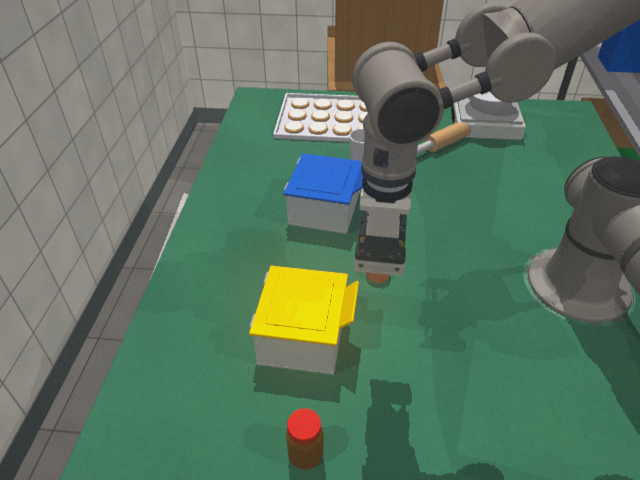

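The wrist view shows the lip (260–397, row 195) centred near column 328, so the shut fingers at column 320 are about 5 mm off. The side view shows the hand clear in front of the lip. I correct sideways and descend.

play_rows([
  {"offset":[-0.002,0.005,0.038],"twist":0.4},
  {"offset":[0,0,0.038],"twist":0},
  {"offset":[0,0,0.038],"twist":0},
  {"offset":[0,0,0.038],"twist":0},
  {"offset":[0,0,0],"twist":0},
])

```text
time: 3.05
tool_pos: [444.5, 193.9, 248.9]
tcp_rot: [3.138, 0.009, -0.067]
contact_force: [-0.4, -0.0, 0.4]
grip_width: 0.2
```

play_rows([
  {"offset":[0.005,0,0],"twist":0},
  {"offset":[0.005,0,0],"twist":0},
  {"offset":[0,0,0],"twist":0},
])

```text
time: 3.35
tool_pos: [457.5, 194.9, 254.8]
tcp_rot: [-3.14, -0.005, -0.067]
contact_force: [0.6, 0.2, -0.2]
grip_width: 0.4
```

```bash
python3 - <<'E'
from h import *
im=viewer.capture("side")
cv2.imwrite("pics/side2.png",cv2.resize(im[220:400,220:460],None,fx=3,fy=3)[:,:,::-1])
o=status.get_obs();print(o['tool_pos'],o['tcp_rot'],o['contact_force'])
E
```

```text
[456.93905679 194.96820693 254.40944715] [-3.14056123 -0.00355331 -0.06667565] [ 0.1489742   0.09617816 -0.25080665]
```

View pics/side2.png

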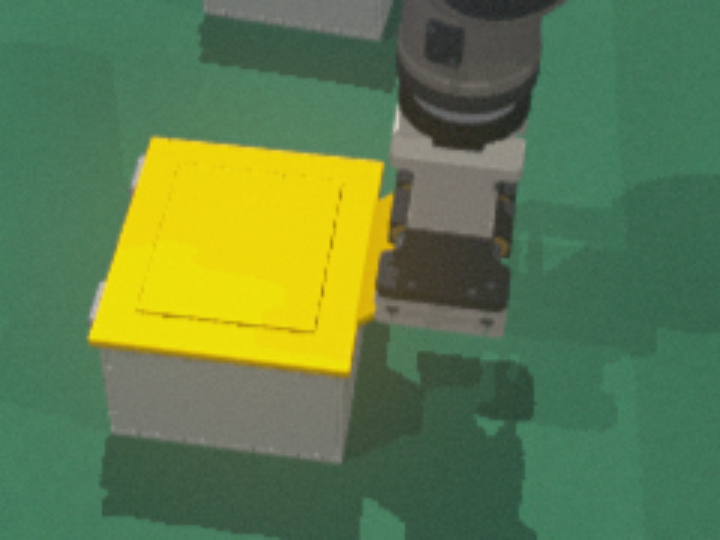

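The hand is down in front of the lip without contact, its body above lip height. I creep forward until I feel contact, expected near TCP x ≈ 474.

play_rows([
  {"offset":[0.004,0,0],"twist":0},
  {"offset":[0.004,0,0],"twist":0},
  {"offset":[0.003,0,0],"twist":0},
  {"offset":[0,0,0],"twist":0},
])

```text
time: 3.8
tool_pos: [467.4, 194.3, 252.7]
tcp_rot: [-3.142, -0.0, -0.067]
contact_force: [-0.1, 0.8, 0.1]
grip_width: 0.4
```

play_rows([
  {"offset":[0.002,0,0],"twist":0},
  {"offset":[0.002,0,0],"twist":0},
  {"offset":[0,0,0],"twist":0},
])

```text
time: 4.1
tool_pos: [471.2, 194.1, 252.6]
tcp_rot: [3.142, -0.0, -0.066]
contact_force: [0.3, 0.9, 0.3]
grip_width: 0.0
```

play_rows([
  {"offset":[0.002,0,0],"twist":0},
  {"offset":[0.001,0,0],"twist":0},
  {"offset":[0,0,0],"twist":0},
])

```text
time: 4.4
tool_pos: [472.7, 194.0, 252.4]
tcp_rot: [3.141, 0.004, -0.066]
contact_force: [-7.7, 0.7, 4.4]
grip_width: 0.4
```

Contact came where expected (-7.7 N). Now I lift along the arc.

play_rows([
  {"offset":[0,0,-0.002],"twist":0},
  {"offset":[0.0005,0,-0.003],"twist":0},
  {"offset":[0.0005,0,-0.003],"twist":0},
])

```text
time: 4.7
tool_pos: [473.9, 193.9, 260.2]
tcp_rot: [3.141, 0.004, -0.066]
contact_force: [-6.0, 1.0, -0.9]
grip_width: 0.5
```

play_rows([
  {"offset":[0.0008,0,-0.004],"twist":0},
  {"offset":[0.0009,0,-0.004],"twist":0},
  {"offset":[0.001,0,-0.004],"twist":0},
  {"offset":[0,0,0],"twist":0},
])

```text
time: 5.1
tool_pos: [476.6, 193.8, 272.7]
tcp_rot: [3.141, 0.003, -0.066]
contact_force: [-5.2, 1.9, 0.9]
grip_width: 0.4
```

```bash
python3 - <<'E'
from h import *
im=viewer.capture("side")
cv2.imwrite("pics/side3.png",cv2.resize(im[200:400,220:460],None,fx=3,fy=3)[:,:,::-1])
E
```

```text
(no output)
```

View pics/side3.png

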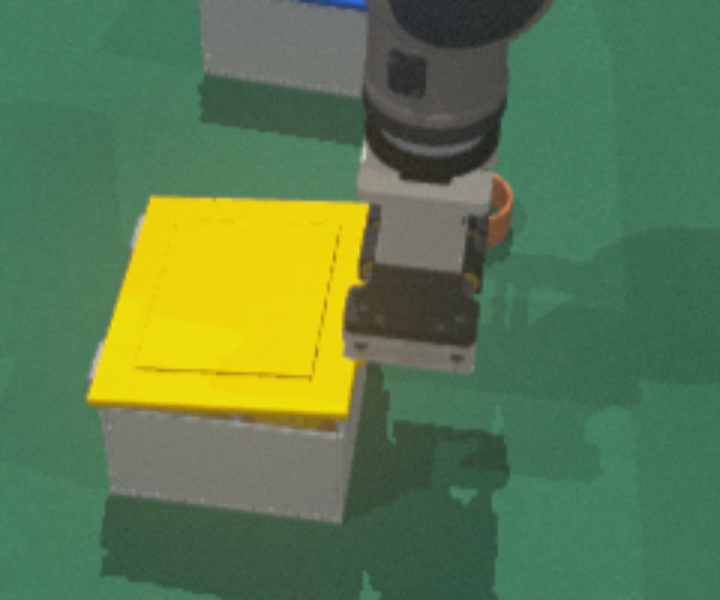

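The lid is opening: a gap shows under its front corner at (330,425). Friction holds, so I keep following the arc.

play_rows([
  {"offset":[0.0014,0,-0.0048],"twist":0},
  {"offset":[0.0015,0,-0.0048],"twist":0},
  {"offset":[0.0016,0,-0.0047],"twist":0},
  {"offset":[0.0017,0,-0.0047],"twist":0},
])

```text
time: 5.55
tool_pos: [482.8, 193.4, 291.5]
tcp_rot: [3.141, 0.004, -0.066]
contact_force: [-7.2, 2.0, 1.6]
grip_width: 0.6
```

play_rows([
  {"offset":[0.0018,0,-0.0046],"twist":0},
  {"offset":[0.002,0,-0.0046],"twist":0},
  {"offset":[0.0021,0,-0.0045],"twist":0},
  {"offset":[0.0022,0,-0.0045],"twist":0},
])

```text
time: 5.95
tool_pos: [490.8, 192.9, 309.8]
tcp_rot: [3.141, 0.004, -0.066]
contact_force: [-7.0, 0.8, 2.4]
grip_width: 0.5
```

play_rows([
  {"offset":[0.0026,0,-0.004],"twist":0},
  {"offset":[0.0027,0,-0.0039],"twist":0},
  {"offset":[0.0028,0,-0.0038],"twist":0},
  {"offset":[0.0029,0,-0.0037],"twist":0},
])

```text
time: 6.35
tool_pos: [500.5, 192.4, 325.3]
tcp_rot: [3.141, 0.008, -0.066]
contact_force: [-18.1, 1.8, 10.3]
grip_width: -0.0
```

```bash
python3 - <<'E'
from h import *
im=viewer.capture("side")
cv2.imwrite("pics/side4.png",cv2.resize(im[180:400,200:460],None,fx=3,fy=2.7)[:,:,::-1])
E
```

```text
(no output)
```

View pics/side4.png

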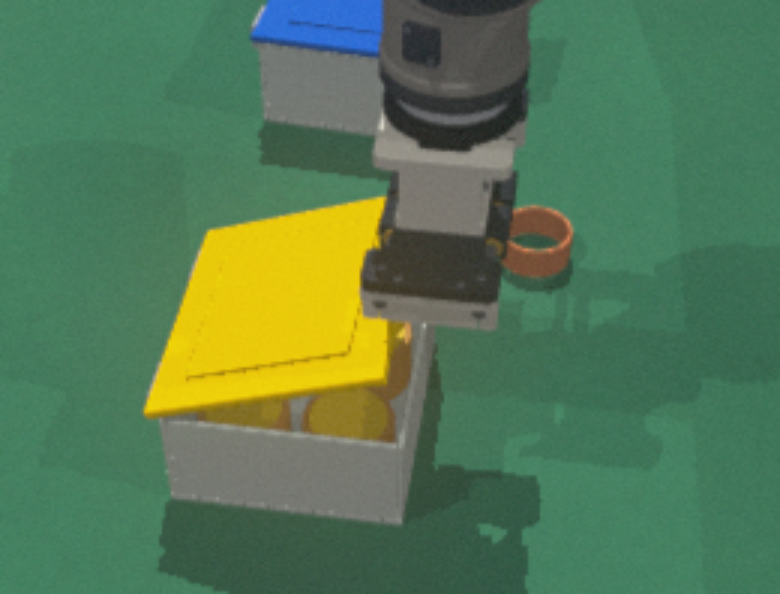

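Lid about 25° open, with the tub not visibly moved. Force grew to about 21 N because the edge slides up the finger with friction, so I unload by going up and back a little.

play_rows([
  {"offset":[-0.001,0,-0.002],"twist":0},
  {"offset":[0,0,-0.003],"twist":0},
])

```text
time: 6.6
tool_pos: [501.6, 192.1, 330.4]
tcp_rot: [3.141, 0.0, -0.066]
contact_force: [-0.1, -0.2, -0.1]
grip_width: 0.2
```

play_rows([
  {"offset":[0.002,0,-0.002],"twist":0},
])

```text
time: 6.7
tool_pos: [503.6, 192.0, 332.7]
tcp_rot: [3.142, 0.001, -0.066]
contact_force: [-7.9, 2.1, 3.5]
grip_width: 0.5
```

play_rows([
  {"offset":[0.0023,0,-0.0035],"twist":0},
  {"offset":[0.0024,0,-0.0034],"twist":0},
  {"offset":[0.0025,0,-0.0034],"twist":0},
])

```text
time: 7.0
tool_pos: [511.0, 191.5, 342.9]
tcp_rot: [-3.141, 0.001, -0.066]
contact_force: [-3.9, 2.0, 2.1]
grip_width: 0.2
```

play_rows([
  {"offset":[0.0025,0,-0.0033],"twist":0},
  {"offset":[0.0026,0,-0.0033],"twist":0},
  {"offset":[0.0026,0,-0.0032],"twist":0},
])

```text
time: 7.3
tool_pos: [519.1, 191.0, 352.7]
tcp_rot: [-3.141, -0.001, -0.066]
contact_force: [-1.8, 2.4, 1.9]
grip_width: 0.2
```

play_rows([
  {"offset":[0.0035,0,-0.002],"twist":0},
  {"offset":[0.0035,0,-0.0015],"twist":0},
  {"offset":[0.0035,0,-0.001],"twist":0},
])

```text
time: 7.6
tool_pos: [529.4, 190.1, 357.5]
tcp_rot: [3.141, -0.0, -0.066]
contact_force: [-3.7, 1.1, 2.8]
grip_width: 0.3
```

play_rows([
  {"offset":[0.004,0,-0.001],"twist":0},
  {"offset":[0.004,0,-0.001],"twist":0},
  {"offset":[0.004,0,-0.001],"twist":0},
])

```text
time: 7.9
tool_pos: [541.8, 189.2, 359.9]
tcp_rot: [3.141, -0.0, -0.067]
contact_force: [-3.7, 0.2, 2.8]
grip_width: 0.6
```

```bash
python3 - <<'E'
from h import *
im=viewer.capture("side")
cv2.imwrite("pics/side5.png",cv2.resize(im[160:400,200:460],None,fx=2.5,fy=2.5)[:,:,::-1])
E
```

```text
(no output)
```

View pics/side5.png

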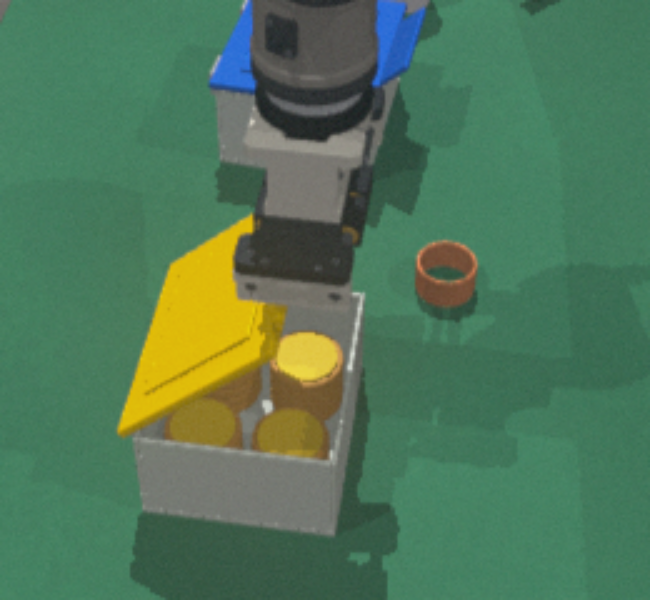

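Lid about 45° open with the finger flush on the lip. I now raise the hand relative to the lid so the gripper body clears the lip's edge.

play_rows([
  {"offset":[0.0015,0,-0.005],"twist":0},
  {"offset":[0.0025,0,-0.004],"twist":0},
  {"offset":[0.003,0,-0.003],"twist":0},
  {"offset":[0.003,0,-0.002],"twist":0},
])

```text
time: 8.35
tool_pos: [551.4, 188.7, 374.4]
tcp_rot: [3.142, -0.0, -0.066]
contact_force: [-3.2, 0.2, 1.4]
grip_width: 0.2
```

play_rows([
  {"offset":[0.004,0,-0.0025],"twist":0},
  {"offset":[0.004,0,-0.0025],"twist":0},
  {"offset":[0.004,0,-0.0025],"twist":0},
])

```text
time: 8.65
tool_pos: [563.5, 188.0, 381.7]
tcp_rot: [-3.142, -0.0, -0.066]
contact_force: [-2.4, 0.8, 0.2]
grip_width: 0.2
```

play_rows([
  {"offset":[0.004,0,-0.0022],"twist":0},
  {"offset":[0.004,0,-0.0022],"twist":0},
  {"offset":[0.004,0,-0.0022],"twist":0},
])

```text
time: 8.95
tool_pos: [575.6, 187.1, 388.1]
tcp_rot: [3.142, -0.0, -0.067]
contact_force: [-1.2, -0.2, 1.1]
grip_width: 0.2
```

play_rows([
  {"offset":[0.004,0,-0.0013],"twist":0},
  {"offset":[0.004,0,-0.0013],"twist":0},
  {"offset":[0.004,0,-0.0013],"twist":0},
  {"offset":[0.004,0,-0.0013],"twist":0},
  {"offset":[0.004,0,-0.0013],"twist":0},
])

```text
time: 9.45
tool_pos: [595.5, 185.8, 394.5]
tcp_rot: [3.142, -0.0, -0.066]
contact_force: [-0.8, 0.1, 0.5]
grip_width: -0.1
```

play_rows([
  {"offset":[0.004,0,-0.0013],"twist":0},
  {"offset":[0.004,0,-0.0013],"twist":0},
  {"offset":[0.004,0,-0.0013],"twist":0},
  {"offset":[0.004,0,-0.0013],"twist":0},
  {"offset":[0.004,0,-0.0013],"twist":0},
])

```text
time: 9.95
tool_pos: [615.4, 184.5, 401.0]
tcp_rot: [3.141, 0.0, -0.066]
contact_force: [-0.9, -0.4, 1.0]
grip_width: 0.4
```

```bash
python3 - <<'E'
from h import *
im=viewer.capture("side")
cv2.imwrite("pics/side6.png",cv2.resize(im[120:400,180:460],None,fx=2.1,fy=2.1)[:,:,::-1])
E
```

```text
(no output)
```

View pics/side6.png

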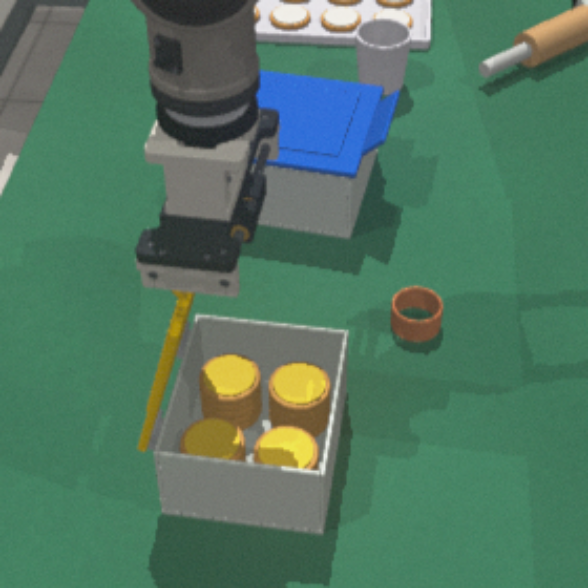

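The lid looks near 75° and the tub is unmoved. I finish slowly so it tips over gently.

play_rows([
  {"offset":[0.0035,0,-0.0006],"twist":0},
  {"offset":[0.0035,0,-0.0006],"twist":0},
  {"offset":[0.0035,0,-0.0006],"twist":0},
  {"offset":[0.0035,0,-0.0006],"twist":0},
  {"offset":[0.0035,0,-0.0006],"twist":0},
])

```text
time: 10.5
tool_pos: [632.8, 183.3, 404.0]
tcp_rot: [3.142, -0.0, -0.066]
contact_force: [-0.2, -0.6, -0.2]
grip_width: 0.3
```

play_rows([
  {"offset":[0.003,0,0],"twist":0},
  {"offset":[0.003,0,0],"twist":0},
  {"offset":[0.002,0,0],"twist":0},
  {"offset":[0.002,0,0],"twist":0},
])

```text
time: 10.9
tool_pos: [642.7, 182.6, 403.9]
tcp_rot: [3.141, 0.0, -0.066]
contact_force: [-0.2, -0.5, 0.4]
grip_width: 0.6
```

play_rows([
  {"offset":[0.002,0,0],"twist":0},
  {"offset":[0.002,0,0],"twist":0},
  {"offset":[0.002,0,0],"twist":0},
  {"offset":[0.002,0,0],"twist":0},
  {"offset":[0.002,0,0],"twist":0},
])

```text
time: 11.4
tool_pos: [652.6, 182.0, 404.0]
tcp_rot: [3.142, -0.0, -0.066]
contact_force: [-0.2, 0.5, -0.4]
grip_width: 0.6
```

```bash
python3 - <<'E'
from h import *
im=viewer.capture("side")
cv2.imwrite("pics/side7.png",cv2.resize(im[120:400,180:460],None,fx=2.1,fy=2.1)[:,:,::-1])
E
```

```text
(no output)
```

View pics/side7.png

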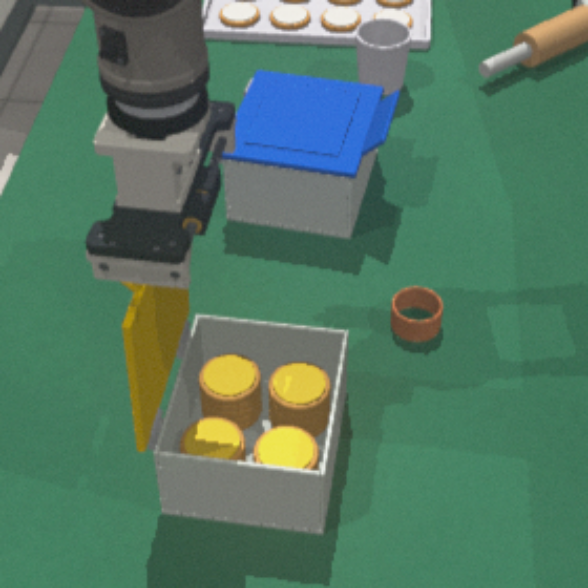

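The lid looks about upright or past. I push another 16 mm to be sure, then back off and check.

play_rows([
  {"offset":[0.0035,0,0],"twist":0},
  {"offset":[0.0035,0,0],"twist":0},
  {"offset":[0.003,0,0],"twist":0},
  {"offset":[0.003,0,0],"twist":0},
  {"offset":[0.003,0,0],"twist":0},
])

```text
time: 11.95
tool_pos: [668.7, 180.9, 403.9]
tcp_rot: [3.141, -0.0, -0.067]
contact_force: [-0.4, -0.5, -0.2]
grip_width: 0.1
```

play_rows([
  {"offset":[0,0,0],"twist":0},
  {"offset":[0,0,0],"twist":0},
  {"offset":[0,0,0],"twist":0},
  {"offset":[0,0,0],"twist":0},
  {"offset":[0,0,0],"twist":0},
])

```text
time: 12.45
tool_pos: [668.3, 181.0, 404.1]
tcp_rot: [3.142, -0.0, -0.066]
contact_force: [0.6, -1.0, -0.8]
grip_width: 0.3
```

```bash
python3 - <<'E'
from h import *
im=viewer.capture("side")
cv2.imwrite("pics/side8.png",cv2.resize(im[120:400,180:460],None,fx=2.1,fy=2.1)[:,:,::-1])
E
```

```text
(no output)
```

View pics/side8.png

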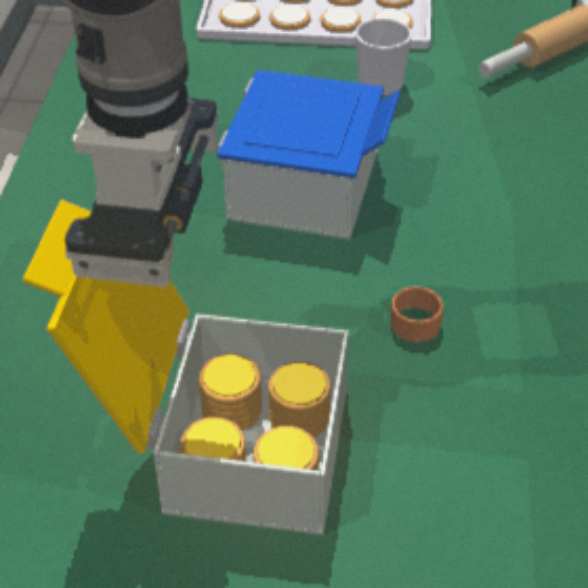

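The lid has fallen back to its stop, with its panel leaning from (150,445) to (60,310), and the hand feels no force. I back away and check.

play_rows([
  {"offset":[-0.01,0,0],"twist":0},
  {"offset":[-0.02,0,-0.005],"twist":0},
  {"offset":[-0.035,0,-0.01],"twist":0},
  {"offset":[-0.04,0,-0.01],"twist":0},
  {"offset":[-0.04,0,0],"twist":0},
])

```text
time: 13.0
tool_pos: [522.4, 190.5, 430.3]
tcp_rot: [-3.141, -0.003, -0.067]
contact_force: [0.5, 0.7, 0.3]
grip_width: 0.6
```

play_rows([
  {"offset":[-0.04,0,0],"twist":0},
  {"offset":[-0.04,0,0],"twist":0},
  {"offset":[0,0,0],"twist":0},
  {"offset":[0,0,0],"twist":0},
  {"offset":[0,0,0],"twist":0},
])

```text
time: 13.5
tool_pos: [444.8, 195.9, 429.3]
tcp_rot: [-3.141, -0.001, -0.067]
contact_force: [-0.9, -0.2, 0.6]
grip_width: 0.3
```

```bash
python3 - <<'E'
from h import *
for n in("top","side"):
    im=viewer.capture(n)
    cv2.imwrite(f"pics/{n}9.png",im[:,:,::-1])
    m=yellow(im,(200,100,300,400) if n=="side" else (190,120,300,300))
    c=max(cv2.findContours(m,0,2)[0],key=cv2.contourArea)
    a=cv2.approxPolyDP(c,3,True)[:,0,:];print(n,a.tolist())
E
```

```text
top [[199, 158], [211, 201], [281, 204], [278, 162], [262, 160], [261, 145], [217, 142], [214, 158]]
side [[209, 215], [200, 233], [200, 257], [208, 261], [202, 276], [248, 334], [269, 267], [233, 210], [225, 222]]
```

View pics/top9.png

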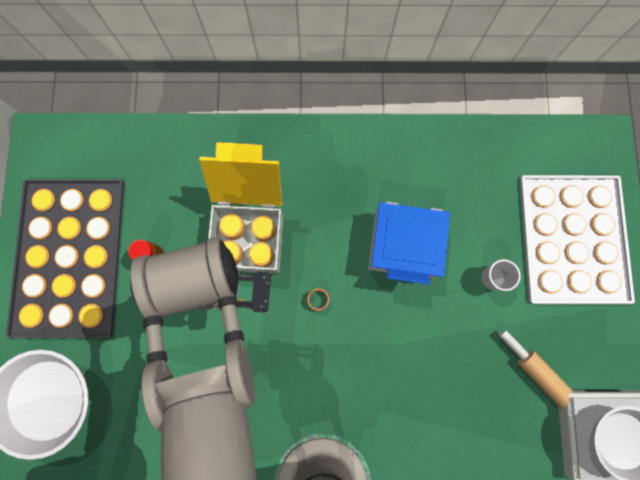

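View pics/side9.png

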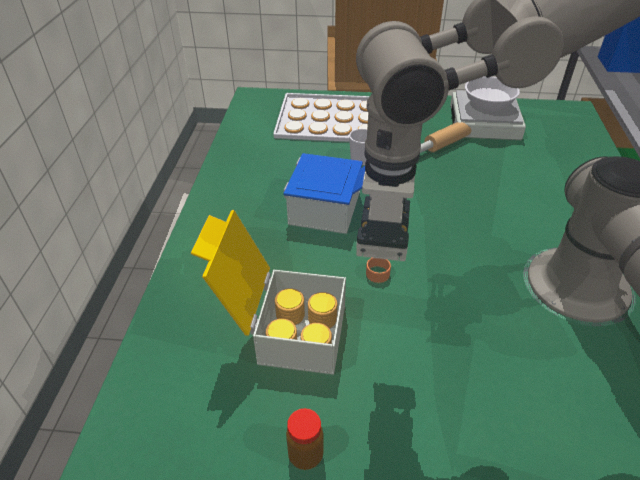

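Both views show the lid open and leaning back, the tub flat in place, the hand clear and the other things unmoved. One numeric check of the lid's lean, then I hand in.

```bash
python3 - <<'E'
from h import *
from plant import ticket
p=onz("top",[[199,158],[278,162]],240).mean(0); q=onz("top",[[211,201],[281,204]],91.5).mean(0)
print(p,q,np.degrees(np.arctan2(148.5,-(p[0]-q[0]))))
# two-view depth of left lid corner
A=[];b=[]
for n,uv in(("top",[199,158]),("side",[202,276])):
    c,d=ray(n,uv);d=d[0]/np.linalg.norm(d);P=np.eye(3)-np.outer(d,d);A.append(P);b.append(P@c)
print(np.linalg.lstsq(np.vstack(A),np.hstack(b),rcond=None)[0])
print(status.get_obs()['contact_force'])
ticket.close_job()
E
```

```text
[729.28715569 184.14676077 240.        ] [671.6205323  187.82352069  91.5       ] 111.2225569818179
[737.08834088 270.78152602 238.67240084]
[-0.00297195  0.26128667  0.35675961]
the job is handed in; nothing more can be done
```

The yellow lid is open and leaning back on its stop, and I handed the job in at about 13.6 s on the robot's clock (limit 48 s).

- **Method:** The tool could only point straight down, so I couldn't get a fingertip under the lip. I held the shut fingers lightly against the lip's front edge, followed its arc up, then pushed slowly past upright and let the lid fall back.
- **Lid angle:** I measured about 111° (1.94 rad) from the top view, against a stop at 112°. Intersecting the two views put the lid corner at z ≈ 239 mm, where about 240 mm was expected.
- **Scene:** The last pictures show the tub flat with its back edge within about 6 mm of where it was. The blue lid is shut and the cup, jar and cutter look unmoved. The hand is clear, with contact force about 0 N.
- **Force peak:** One reading on the way up reached about 21 N, under the 25 N limit, when the lip edge was sliding up the finger with friction. I eased off at once; the other readings were about 9 N or less. I only saw forces at the end of each move, so a brief higher peak in between can't be ruled out. I also had no direct reading of the lid's speed as it fell back.

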